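Fit the missing hold-down stud of the lamp stand

ROBOT

A 7-joint arm with a two-finger parallel gripper is mounted at the origin on the work surface. World frame = base frame: x ahead of the robot, y to its left, z up, the work surface at z = 0. Lengths are in mm, angles in rad, forces in N, time in s.
With the tool pointing down it reaches from about 400 to 875 mm from the base axis. Payload 4.4 kg.
Tool frame: the origin (TCP) lies on the centre line of the jaws, within the pads' length; the fingertips stand 25 mm ahead of it and the grasp point (between the pads) lies 6 mm ahead of it; x points along the fingers, y is the direction in which the jaws open and shut, and the axes are right-handed (so a half turn about x gives the same grasp; the last joint's range is limited). The gripper opens to 85 mm and grips with 20 to 120 N. Pads are 22 mm wide; open, the fingers measure 114 mm over their backs; the gripper's body (76 mm by 85 mm) begins 54 mm behind the grasp point. The pads swing forward as they close: fully open they stand 13 mm farther back than shut.
Start: joints at [-1.287, 0.628, 0.038, 1.517, -0.027, 0.996, -0.02], TCP at [222.739, 610.659, 256.313] pointing down, gripper open.
Joint ranges: [-3.06, 3.06], [-0.37, 2.12], [-1.25, 1.32], [0.18, 2.47], [-1.1, 4.24], [0.23, 1.98], [-2.94, 2.94]. Speed limits (rad/s): [2.57, 2.57, 3.14, 3.14, 3.14, 3.14, 3.14].

INTERFACE

Orientations are given as [roll, pitch, yaw] about the fixed x, y, z axes, in that order (R = Rz(yaw) Ry(pitch) Rx(roll)).
In Python, from cell import * gives the robot as it stands. The module is installed in compiled form; this text tells all that it offers.
- The arm moves only by the tool jog_arm, never from a script. Its argument "series" is a list of rows, each a list of 3 entries, a list of its own where there are three numbers: the turn, a rotation vector about the tool's x, y, z in degrees, then the shift along the tool's x, y, z in mm, then the gripper's target within -1 to 1 (shut at 1, half-way at 0, fully open at -1). In form: [[[rx, ry, rz], [dx, dy, dz], hand], ...]. A call has 1 to 8 rows; each row shifts and turns the commanded pose from where the row before left it, along the tool's axes as they then stand; what a row does not reach is not made up. A row lasts 1/8 s, in which the tool goes at most 62.5 mm and 10.7 degrees, less where a joint would pass 70% of its speed; a pose out of reach is approached as far as the arm can. A call is refused whole if a number of a shift passes 62.5 or a number of a turn 10.7, either way. A call with a gripper value outside its range is refused whole. The fingers move at their own pace and stop on an object; the grip force is fixed at half the most. Time passes only in rows, so rows that do not move let the fingers close. It gives the time, the measured TCP pose, the force and the opening at its end, in the units of the state.
- read_state(): the state, without advancing time (a new reading comes with each control period).
- get_image(name): name is "scene" or "top" or "wrist"; returns a dict with "img" (400x640x3 uint8, red, green, blue), "range_z" (400x640 float32, mm along the optical axis (not along the pixel's ray), 0 where there is no reading), "fovy" (degrees; the focal length in pixels is half the picture's height over the tangent of half this angle, whatever the lens; pixels are square), "cx", "cy" (the principal point, pixels), "k1" (the pictures are not rectified: a ray, as slopes to the right and down, at radius r is drawn at 1 + k1 r^2 times it, then the intrinsics apply), "cam_to_world" (4x4, takes a point from camera to world coordinates). Camera axes: x right, y up, looking along -z (the intrinsics and any distortion apply to the point x, -y, -z); pixel columns grow to the right and rows downward; lengths in mm; the calibration is good to about 2 mm. A picture is of the moment at which its call begins.
- finish_job(): hands the job in, once; it reports no verdict.
The state is a dict: "clock": time; "qpos": joint angles; "qd": joint speeds; "tau": joint torques, N m; "eef_pos": TCP position; "tool_rot": TCP orientation; "force": force on the tool from outside, world axes, zero at the start; "torque": the same for the moment, N m; "width": finger opening in mm.
Only numpy, scipy, OpenCV 4.12 (cv2) and the standard library are available. Lean on these libraries where they do the work, as an engineer would, in place of code of your own. Each camera call takes 0.05 s, during which the arm holds its last target. There are 200 camera calls.

TASK

The lamp stand on the T-slot plate is missing one of its four hold-down studs, in the fork over the slot nearest the robot: take the T-head stud with the flat bar handle out of the sloped rack and drop its head into the open stretch of that slot, well clear of the base. Slide it along until its shank is fully home in the empty fork, then give it a quarter turn so the head locks under the slot's lips and the bar lies squarely across the slot like those of the other three. Let go of it standing upright, and leave the other loose things where they are.

Things in the scene. Friction and masses are not known exactly. Their poses are not given: they have to be found in the camera images.
- stud_grip (a point): Centre of the flat bar handle of the loose steel T-head stud (80 mm long, about 0.18 kg). z up the stud's axis, y along the bar: 38 mm (y) x 12 mm thick (x) x 28 mm high. Below this point along the axis: flange 36 mm across from 25 to 30 mm, 13 mm round shank, T-head from 58 to 66 mm. At the start it hangs by the flange in a rack hole, z leaning 30 deg to the rack's front, bar along the row.
- stud_head (a point): Centre of the T-head at the stud's foot, 62 mm below stud_grip along the axis, same axes. Head 28 mm long (y, parallel to the bar), 13 mm wide (x), 8 mm thick. It comes out of the rack along the stud's axis, clear after 38 mm. It enters the slot only lengthwise; turned a quarter either way it is caught under both lips.
- fork (a point): Home of the missing stud: on the slot's centre line, level with the plate's top, where the stud's axis stands with its shank against the bottom of the empty fork. z up, y along the slot from the open stretch into the fork (the stud slides to +y), x across. Fork 18 mm wide; its mouth, the edge of the base, 13.5 mm from here at -y. With the head on the slot's floor, stud_grip is 42 mm above this level.
- slot_end (a point): Where that slot's centre line meets the black end cap closing the T-slot plate, level with the plate's top, 30 mm above the table; same axes as fork. The open stretch runs from here to the fork. The slot's opening is 18 mm wide between lips 12 mm thick; below them a channel 36 mm wide, 12 mm high, its floor 24 mm below this point.
- plate: Fixed aluminium T-slot plate, 180 (x) x 500 (y) x 30 mm, origin under its middle, two T-slots along y at x = -40 mm (the one to use, nearer the robot) and +40 mm.
- stand: Lamp stand fixed on the plate, origin under the middle of its base (150 x 240 x 10 mm), axes as the plate's. A fork at each corner; three have studs fitted, bars across the slots, 80 mm or more from the empty one at (-40, -106.5) mm. 25 mm column at (0, 45) mm, 340 mm high, lamp arm towards +y. A stud standing on the slot's floor has its flange 2 mm above the base.
- rack: Fixed sloped rack of sheet steel, 90 x 190 mm, origin under its middle on the table; front is its -x. The face leans 30 degrees towards the front, its centre 72 mm above the table; three holes in a row along y, at -60, 0 and 60 mm, hold the stud, the knob screw and the hex bolt in any order.
- knob_screw: Loose clamp screw with a round dark knob 34 mm across and a washer, in the rack; not needed. Origin at the foot of its shank, z up its axis; 66 mm long.
- hex_bolt: Loose hexagon-head bolt with a washer, in the rack; not needed. Origin at the foot of its shank, z up its axis; 53 mm long.
- collar: Loose steel ring, 38 mm across and 14 mm high, lying on the T-slot plate over the far slot. Origin under its middle.
- wrench: Loose steel wrench 150 mm long lying on the table in front of the plate. Origin under its middle.
- beaker: Loose glass beaker, 68 mm across, 85 mm high. Origin under its middle.
- dishes: Loose stack of three petri dishes, 90 mm across, 44 mm high. Origin under its middle.
Things that resemble listed ones, but are neither listed nor needed, are in the scene too. Leave any green look-alike of the part that bears stud_grip alone.

How it is judged (in metres and radians):
On the way, in this order (a step that is already met when the one before it is completed fails the run):
1. the stud's head is down inside the slot, lengthwise, in the open stretch clear of the base (x of stud_head in the frame of fork between -0.006 and 0.006 m and y of stud_head in the frame of fork between -0.35 and -0.025 m and z of stud_head in the frame of fork below -0.0145 m and angle between the y axis of stud_grip and the y axis of fork, either way round below 0.35 rad), for 0.1 s.
2. the stud has been slid home into the fork, the head still lengthwise in the slot (horizontal distance between stud_head and fork below 0.007 m and z of stud_head in the frame of fork below -0.0145 m and angle between the y axis of stud_grip and the y axis of fork, either way round below 0.35 rad), for 0.1 s.
At the end, for the whole second after the job is handed in: The stud stands upright (within 8 degrees) at rest in the empty fork, its axis within 7 mm of home, its head below the slot's lips and its bar across the slot to within 17 degrees (horizontal distance between stud_head and fork below 0.007 m and z of stud_head in the frame of fork below -0.0145 m and angle between the y axis of stud_grip and the x axis of fork, either way round below 0.3 rad and angle between stud_grip's own z axis and vertical below 0.14 rad and linear speed of stud below 0.02 m/s); the robot touches nothing.
It fails at once if another bolt of the rack, or any loose thing around, is shifted by more than 25 mm (distance of any of collar, wrench, beaker, dishes, knob_screw, hex_bolt from where it was at the start of the episode above 0.025 m).
It also fails if it takes over 50 s, if anything falls off the work surface, if the arm or the gripper's body presses on something with over 40 N, if the wrist force passes 120 N, or if a joint passes its speed limit or range.

## Working session

There is one attempt and no reset: what is moved stays moved. The work goes in short steps, Python scripts to look and compute and a tool call to move; the robot and the scene stay as the last step left them, time stands still between calls to the robot, and variables do not carry over. Pictures are saved under pics/ and viewed, about 8 in all and at most 12, crops included, and the job is handed in when it is done.

Besides the shell and the picture viewer there is one more tool, called after ">>>" by a JSON object that holds its "op" and its "data". jog_arm: Moves the arm, as the interface text tells. Its arguments: {"type":"object","properties":{"series":{"type":"array"}},"required":["series"]}

```bash
mkdir -p pics
cat > h.py <<'E'
import numpy as np, cv2
from cell import *
def snap(n,f=None):
    d=get_image(n)
    np.savez('last_%s.npz'%n,**d)
    if f: cv2.imwrite('pics/'+f,d['img'][:,:,::-1])
    return d
def load(n): 
    z=np.load('last_%s.npz'%n); return {k:z[k] for k in z.files}
def foc(d): return 200/np.tan(np.radians(float(d['fovy']))/2)
def ray(d,u,v):
    f=foc(d); K=np.array([[f,0,d['cx']],[0,f,d['cy']],[0,0,1.]],float)
    p=cv2.undistortPoints(np.array([[[u,v]]],float),K,np.array([float(d['k1']),0,0,0,0]))[0,0]
    T=d['cam_to_world']; return T[:3,3],T[:3,:3]@np.array([p[0],-p[1],-1.])
def pz(d,u,v,z):   # on plane of height z
    o,r=ray(d,u,v); return o+r*(z-o[2])/r[2]
def pd(d,u,v):     # with depth
    o,r=ray(d,u,v); return o+r*float(d['range_z'][int(round(v)),int(round(u))])
def proj(d,P):
    T=d['cam_to_world']; c=T[:3,:3].T@(np.asarray(P,float)-T[:3,3]); a=np.array([c[0],-c[1]])/-c[2]
    a=a*(1+float(d['k1'])*(a@a)); return a*foc(d)+[float(d['cx']),float(d['cy'])]
def crop(d,x0,y0,x1,y1,s,f):
    cv2.imwrite('pics/'+f,cv2.resize(d['img'][y0:y1,x0:x1,::-1],None,fx=s,fy=s,interpolation=cv2.INTER_CUBIC))
E
python3 - <<'E'
from h import *
a=snap('scene','scene.png');b=snap('top','top.png')
cv2.imwrite('pics/both.png',np.vstack([a['img'],b['img']])[:,:,::-1][:, :])
print(read_state()); print(a['cam_to_world'],b['cam_to_world'],b['fovy'],b['k1'])
E
```

```text
{'clock': 0.1, 'qpos': array([-1.28677228,  0.62926167,  0.03841516,  1.51828492, -0.02700727,
        0.99630534, -0.01999514]), 'qd': array([-6.36897444e-06, -8.84316056e-04, -2.10499287e-03, -2.42253655e-03,
       -1.59170707e-04, -1.88743023e-03,  1.46669320e-03]), 'tau': array([ 3.13890661e-03, -5.64534044e+01,  1.23055670e+00, -1.93973029e+01,
        1.13163245e-02,  5.39435146e-03,  5.49336482e-05]), 'eef_pos': array([222.54828461, 610.15102542, 255.46984932]), 'tool_rot': array([-1.57365375,  1.5690538 , -1.92345333]), 'force': array([-0.27214451, -0.41501932, -0.78219389]), 'torque': array([ 0.04800591, -0.02769035,  0.00053255]), 'width': 85.53791193486026}
[[ 1.53805106e-01 -5.59717385e-01  8.14285231e-01  1.44130225e+03]
 [ 9.88025061e-01  9.73478632e-02 -1.19707448e-01 -2.21964351e+02]
 [-1.22665872e-02  8.22945832e-01  5.67987402e-01  7.06382337e+02]
 [ 0.00000000e+00  0.00000000e+00  0.00000000e+00  1.00000000e+00]] [[ 1.91231823e-02  9.90020826e-01 -1.39617577e-01  3.71354499e+02]
 [-9.99447023e-01  2.27280750e-02  2.42710126e-02 -6.37686183e+01]
 [ 2.72020467e-02  1.39076233e-01  9.89908001e-01  1.13587939e+03]
 [ 0.00000000e+00  0.00000000e+00  0.00000000e+00  1.00000000e+00]] 55.23000714699406 0.009907411293497441
```

View pics/scene.png

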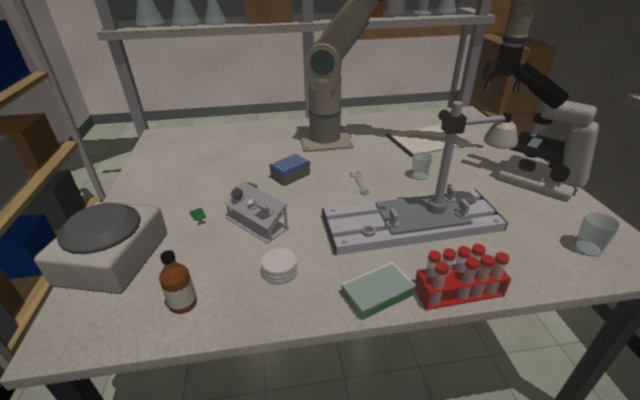

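View pics/top.png

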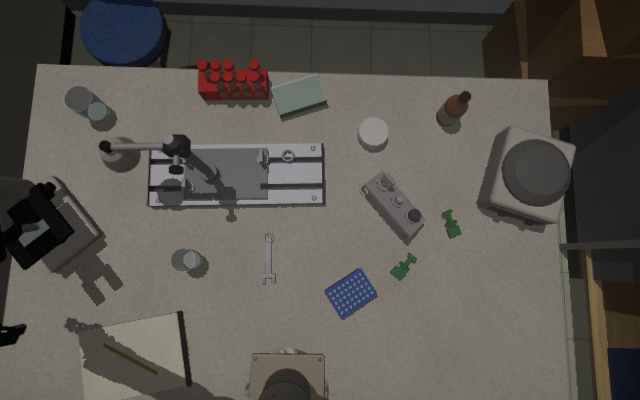

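Run:
```python
from h import *
a=load('scene');b=load('top')
ca=cv2.resize(a['img'][170:250,210:310],(500,400),interpolation=2)
cb=cv2.resize(b['img'][165:245,350:430],(400,400),interpolation=2)
cv2.imwrite('pics/c1.png',np.hstack([ca[:,:400],cb])[:,:,::-1])
crop(b,250,140,330,210,8,'c2.png')
for p in [(325,187),(268,187),(325,160),(268,160),(150,187)]: print(p,pz(b,*p,30),pd(b,*p))
for p in [(385,183),(398,200),(413,215)]: print(p,pz(b,*p,100),pd(b,*p))
```

```text
(325, 187) [575.95754631 -97.41409707  30.        ] [581.92868821 -98.3960078   -2.27401969]
(268, 187) [571.91694673  69.50008422  30.        ] [576.17727481  72.33096508   6.50901708]
(325, 160) [657.39075905 -95.93037956  30.        ] [666.23402708 -96.9247118   -4.19002848]
(268, 160) [652.95596596  72.63460477  30.        ] [648.02708004  70.24713168  49.35626763]
(150, 187) [563.61164516 409.82256056  30.        ] [563.78675853 410.25392108  28.99273311]
(385, 183) [ 578.25983039 -261.28703588  100.        ] [ 579.74496201 -262.70478981   92.56463219]
(398, 200) [ 531.47636864 -297.06535912  100.        ] [ 533.24936414 -299.64860445   88.52992717]
(413, 215) [ 490.8354779  -338.02832532  100.        ] [ 490.48707257 -337.22858679  103.02061382]
```

View pics/c1.png

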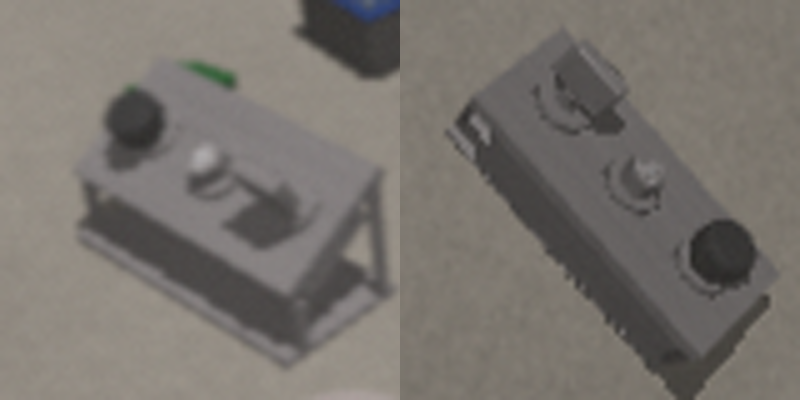

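View pics/c2.png

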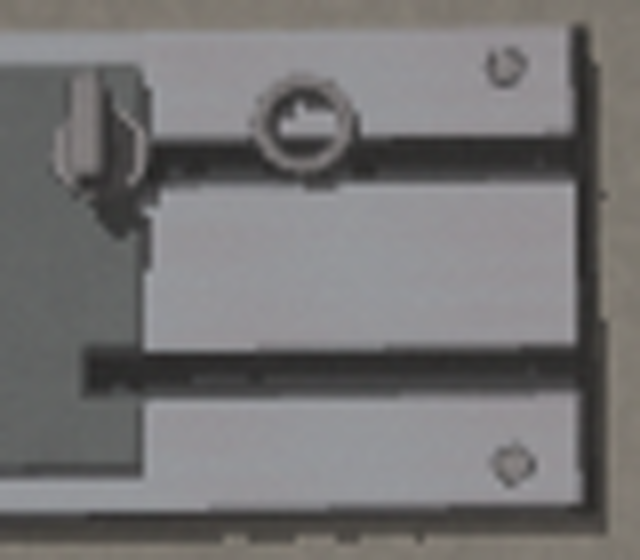

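Run:
```python
from h import *
b=load('top'); a=load('scene')
def cen(u):
    c=b['img'][176:198,u].mean(1); w=np.clip(130-c,0,None); 
    return 176+(w*np.arange(22)).sum()/w.sum(), c.astype(int)
for u in (272,285,300,315): 
    v,c=cen(u); print(u,v,pz(b,u,v,30)[:2]); 
print(c)
print('fork bottom/mouth/end',[pz(b,u,186.5,z) for u,z in((260.6,40),(267.9,40),(322.5,30))])
for d,poly in ((b,[(366,184),(372,178),(420,220),(414,228)]),(a,[(242,184),(286,205),(268,225),(228,203)])):
    m=np.zeros((400,640),np.uint8); cv2.fillPoly(m,[np.array(poly)],1); vs,us=np.nonzero(m)
    P=np.array([pd(d,u,v) for u,v in zip(us,vs)])
    best=None;rng=np.random.default_rng(0)
    for _ in range(500):
        q=P[rng.choice(len(P),3,False)]; n=np.cross(q[1]-q[0],q[2]-q[0]); n/=np.linalg.norm(n)+1e-9
        k=abs((P-q[0])@n)<2
        if best is None or k.sum()>best.sum(): best=k
    Q=P[best]; c=Q.mean(0); n=np.linalg.svd(Q-c)[2][2]; n*=np.sign(n[2]); print(len(P),len(Q),c,n,np.degrees(np.arccos(n[2])),np.degrees(np.arctan2(n[1],n[0])))
# corners of rack face in top
for u,v in ((382.5,170.5),(365,185),(425.5,219.5),(410,237)): print(u,v,pd(b,u,v))
```

```text
272 186.22450532724505 [574.50625533  57.92196127]
285 185.9887187751813 [576.13161626  19.97271895]
300 185.7248 [577.98575104 -23.92149157]
315 186.16690442225394 [577.73433192 -67.97155401]
[149 149 147 146 148 148 139  72  48  46  53  63  71 113 148 147 147 148
 148 142 107 126]
fork bottom/mouth/end [array([571.0565121 ,  89.71936528,  40.        ]), array([571.5691617 ,  68.64102434,  40.        ]), array([577.27319361, -90.03448074,  30.        ])]
650 371 [ 530.45544837 -280.39951034   78.81028849] [ 0.3503049  -0.38745575  0.85273942] 31.489114269441824 -47.88276457419824
1224 708 [ 540.15480843 -284.75481432   73.23641135] [ 0.32258245 -0.36658087  0.87267349] 29.22918115861712 -48.65299074787527
382.5 170.5 [ 637.02506382 -272.96977481   -0.740045  ]
365 185 [ 572.03406143 -206.29247401   96.12255086]
425.5 219.5 [ 489.4648426  -401.63639973    1.42227477]
410 237 [ 436.31336172 -355.15080365   -2.27723121]
```

```bash
cat >> h.py <<'E'
from scipy.spatial.transform import Rotation as Ro
def tool():
    s=read_state(); return s['eef_pos'],Ro.from_euler('xyz',s['tool_rot']).as_matrix(),s
def delta(p,R):
    p0,R0,s=tool(); print('turn deg',np.round(np.degrees(Ro.from_matrix(R0.T@R).as_rotvec()),2),'shift in tool now',np.round(R0.T@(p-p0),1),'shift in target tool',np.round(R.T@(p-p0),1))
az=np.radians(-48.3); N=np.array([.5*np.cos(az),.5*np.sin(az),.75**.5]); ROW=np.array([-np.sin(az),np.cos(az),0])
def Rg(sgn): 
    x=-N; z=sgn*ROW; return np.stack([x,np.cross(z,x),z],1)
E
python3 - <<'E'
from h import *
b=load('top')
t=pz(b,388.4,181.4,110); print('from top',t-14*N); f=pz(b,383,186,74.2); print('from flange',f+27.5*N)
print('depth',pd(b,388,181),pd(b,390,184))
p,R,s=tool(); print(R.round(3))
g=np.array([575,-262,98.])
for sg in (1,-1):
    print(Rg(sg).round(3)); delta(g+(120-6)*N,Rg(sg))
E
```

```text
from top [ 576.30289638 -263.54037348   97.87564435]
from flange [ 583.76633998 -270.74887462   98.0156986 ]
depth [ 583.28702726 -268.86565128  103.98126236] [ 575.43173438 -274.8208919   101.75846369]
[[-0.001  0.343  0.939]
 [-0.002  0.939 -0.343]
 [-1.    -0.002 -0.   ]]
[[-0.333 -0.576  0.747]
 [ 0.373  0.647  0.665]
 [-0.866  0.5    0.   ]]
turn deg [-60.29  16.1   27.1 ] shift in tool now [  60.  -725.4  680.2] shift in target tool [-420.4 -845.7 -317. ]
[[-0.333  0.576 -0.747]
 [ 0.373 -0.647 -0.665]
 [-0.866 -0.5   -0.   ]]
turn deg [115.07  30.94 -18.38] shift in tool now [  60.  -725.4  680.2] shift in target tool [-420.4  845.7  317. ]
```

Run:
```python
from h import *
p,R,s=tool(); q=np.array([613,-304,290.]); n=18
c=(q-p)/n; th=70.0
for i in range(n):
    y=np.radians(th-6.6*i); Y=np.array([np.cos(y),np.sin(y),0]);Z=np.array([np.sin(y),-np.cos(y),0])
    print([[6.6,0,0],[round(-c[2],0),round(c@Y,0),round(c@Z,0)],-1],end=',')
```

```text
[[6.6, 0, 0], [np.float64(-2.0), np.float64(-40.0), np.float64(38.0)], -1],[[6.6, 0, 0], [np.float64(-2.0), np.float64(-36.0), np.float64(42.0)], -1],[[6.6, 0, 0], [np.float64(-2.0), np.float64(-31.0), np.float64(46.0)], -1],[[6.6, 0, 0], [np.float64(-2.0), np.float64(-25.0), np.float64(49.0)], -1],[[6.6, 0, 0], [np.float64(-2.0), np.float64(-19.0), np.float64(52.0)], -1],[[6.6, 0, 0], [np.float64(-2.0), np.float64(-13.0), np.float64(54.0)], -1],[[6.6, 0, 0], [np.float64(-2.0), np.float64(-7.0), np.float64(55.0)], -1],[[6.6, 0, 0], [np.float64(-2.0), np.float64(-1.0), np.float64(55.0)], -1],[[6.6, 0, 0], [np.float64(-2.0), np.float64(6.0), np.float64(55.0)], -1],[[6.6, 0, 0], [np.float64(-2.0), np.float64(12.0), np.float64(54.0)], -1],[[6.6, 0, 0], [np.float64(-2.0), np.float64(18.0), np.float64(52.0)], -1],[[6.6, 0, 0], [np.float64(-2.0), np.float64(24.0), np.float64(50.0)], -1],[[6.6, 0, 0], [np.float64(-2.0), np.float64(30.0), np.float64(47.0)], -1],[[6.6, 0, 0], [np.float64(-2.0), np.float64(35.0), np.float64(43.0)], -1],[[6.6, 0, 0], [np.float64(-2.0), np.float64(39.0), np.float64(39.0)], -1],[[6.6, 0, 0], [np.float64(-2.0), np.float64(44.0), np.float64(34.0)], -1],[[6.6, 0, 0], [np.float64(-2.0), np.float64(47.0), np.float64(29.0)], -1],[[6.6, 0, 0], [np.float64(-2.0), np.float64(50.0), np.float64(23.0)], -1],
```

>>> {"op": "jog_arm", "data": {"series": [[[6.6,0,0],[-2,-40,38],-1],[[6.6,0,0],[-2,-36,42],-1],[[6.6,0,0],[-2,-31,46],-1],[[6.6,0,0],[-2,-25,49],-1],[[6.6,0,0],[-2,-19,52],-1],[[6.6,0,0],[-2,-13,54],-1],[[6.6,0,0],[-2,-7,55],-1],[[6.6,0,0],[-2,-1,55],-1]]}}

```text
clock: 1.1
eef_pos: [396.7, 202.1, 272.3]
tool_rot: [2.398, 1.571, 1.123]
force: [0.5, 0.6, -0.0]
width: 85.5
```

>>> {"op": "jog_arm", "data": {"series": [[[6.6,0,0],[-2,6,55],-1],[[6.6,0,0],[-2,12,54],-1],[[6.6,0,0],[-2,18,52],-1],[[6.6,0,0],[-2,24,50],-1],[[6.6,0,0],[-2,30,47],-1],[[6.6,0,0],[-2,35,43],-1],[[6.6,0,0],[-2,39,39],-1],[[6.6,0,0],[-2,44,34],-1]]}}

```text
clock: 2.1
eef_pos: [570.7, -205.0, 288.0]
tool_rot: [-1.781, 1.57, 2.306]
force: [0.7, 1.2, 0.0]
width: 85.0
```

Run:
```python
from h import *
p,R,s=tool(); print(p,R.round(2),s['qpos'].round(2)); delta(np.array([576,-264,98])+114*N,Rg(-1))
```

```text
[ 570.74591873 -205.01403609  287.97548138] [[-0.    0.81 -0.59]
 [ 0.   -0.59 -0.81]
 [-1.   -0.   -0.  ]] [-0.07  0.6   0.6   1.62 -0.38  1.05  0.02]
turn deg [ 12.18   3.26 -29.83] shift in tool now [91.2 94.5 57.1] shift in target tool [ 26.8 136.2  35.3]
```

>>> {"op": "jog_arm", "data": {"series": [[[3,0.8,-7.5],[0,0,0],-1],[[3,0.8,-7.5],[0,0,0],-1],[[3,0.8,-7.5],[0,0,0],-1],[[3,0.8,-7.5],[0,0,0],-1],[[0,0,0],[9,45,12],-1],[[0,0,0],[9,45,12],-1],[[0,0,0],[9,45,11],-1],[[0,0,0],[0,0,0],-1]]}}

```text
clock: 3.1
eef_pos: [611.3, -306.0, 191.8]
tool_rot: [-1.561, 1.039, 2.31]
force: [0.3, 1.3, 0.5]
width: 85.4
```

Run:
```python
from h import *
p,R,s=tool(); print(p,s['qpos'].round(2)); delta(np.array([576,-264,98])+114*N,Rg(-1))
d=snap('wrist','w1.png'); print(d['cam_to_world'].round(2), [proj(d,np.array([576,-264,98])+k*N) for k in (0,14,-30)])
```

```text
[ 611.28336158 -305.99856091  191.79856046] [ 0.32  1.09  0.52  0.92 -0.52  1.76 -0.09]
turn deg [0.01 0.32 0.46] shift in tool now [-5.4 -0.6 -1.6] shift in target tool [-5.4 -0.6 -1.6]
[[ 5.7000e-01  6.1000e-01  5.5000e-01  7.0810e+02]
 [-6.4000e-01  7.5000e-01 -1.6000e-01 -2.9902e+02]
 [-5.1000e-01 -2.6000e-01  8.2000e-01  2.9378e+02]
 [ 0.0000e+00  0.0000e+00  0.0000e+00  1.0000e+00]] [array([318.07321493, 207.83708761]), array([318.00418457, 213.24103956]), array([318.19786979, 198.07316367])]
```

View pics/w1.png

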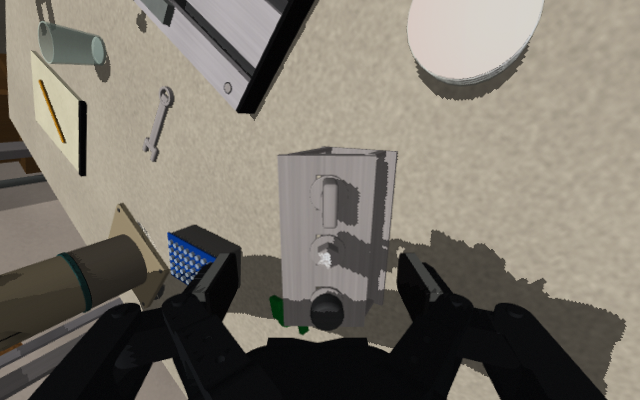

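Run:
```python
from h import *
d=load('wrist'); crop(d,270,140,400,335,4,'w1c.png')
cv2.imwrite('pics/w1c.png',cv2.resize(d['img'][145:245,280:390,::-1],None,fx=6,fy=6,interpolation=2))
print(foc(d)); 
for v in (185,195,205,215,222): print([d['range_z'][v,u].round(1) for u in range(318,342,2)])
```

```text
275.73348056824983
[np.float32(252.8), np.float32(252.3), np.float32(252.7), np.float32(216.3), np.float32(214.2), np.float32(212.8), np.float32(213.2), np.float32(214.0), np.float32(212.6), np.float32(212.2), np.float32(252.5), np.float32(252.0)]
[np.float32(255.6), np.float32(254.9), np.float32(244.6), np.float32(217.2), np.float32(214.8), np.float32(214.7), np.float32(215.4), np.float32(215.1), np.float32(215.0), np.float32(215.9), np.float32(218.1), np.float32(0.0)]
[np.float32(258.4), np.float32(258.9), np.float32(259.0), np.float32(219.5), np.float32(217.9), np.float32(217.7), np.float32(216.8), np.float32(218.3), np.float32(217.4), np.float32(219.3), np.float32(258.1), np.float32(258.6)]
[np.float32(267.4), np.float32(266.1), np.float32(266.3), np.float32(220.5), np.float32(219.6), np.float32(218.5), np.float32(219.4), np.float32(220.0), np.float32(219.6), np.float32(221.9), np.float32(267.0), np.float32(267.3)]
[np.float32(269.7), np.float32(269.5), np.float32(268.6), np.float32(221.6), np.float32(222.7), np.float32(222.2), np.float32(221.6), np.float32(221.2), np.float32(223.0), np.float32(222.6), np.float32(268.0), np.float32(268.7)]
```

View pics/w1c.png

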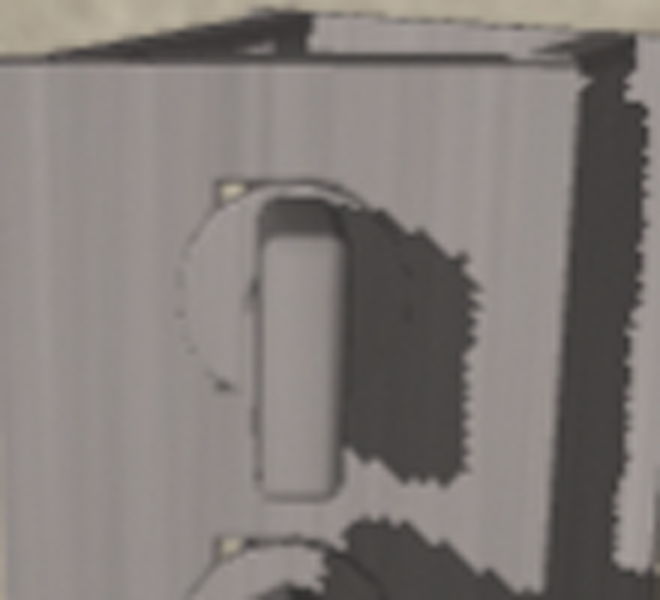

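Run:
```python
from h import *
d=load('wrist')
def pt(u,v,dep): o,r=ray(d,u,v); return o+r*dep
c=pt(330.3,206.2,217.6); print('top centre',c,'grip',c-14*N)
e1=pt(330.5,186.5,212.9);e2=pt(330.3,226,222.5); w=e2-e1; print(np.linalg.norm(w),w, np.degrees(np.arctan2(-w[1],-w[0])))
g=c-14*N; delta(g-6*-N+ 60*N-12*N, Rg(-1)); delta(g+6*N,Rg(-1))
# face plane normal from wrist
us,vs=np.meshgrid(np.arange(284,312),np.arange(162,310,3)); P=np.array([pd(d,u,v) for u,v in zip(us.ravel(),vs.ravel())]); m=P.mean(0); n=np.linalg.svd(P-m)[2][2]; print(m,n*np.sign(n[2]),np.degrees(np.arctan2(n[1]*np.sign(n[2]),n[0]*np.sign(n[2]))))
print('N',N)
```

```text
top centre [ 594.01390583 -272.34781098  110.10599845] grip [ 589.35729335 -267.12134371   97.9816428 ]
32.70883635364506 [-24.14154248 -22.06893387   0.12672918] 42.43192015922108
turn deg [0.17 0.25 0.35] shift in tool now [51.  11.2 -7.9] shift in target tool [51.1 10.9 -7.7]
turn deg [0.17 0.25 0.35] shift in tool now [99.  11.5 -8.2] shift in target tool [99.1 10.9 -7.7]
[ 527.1835659  -268.09785404   88.02433111] [-0.5249582   0.62151128  0.58150031] 130.18603838792714
N [ 0.33261518 -0.37331909  0.8660254 ]
```

>>> {"op": "jog_arm", "data": {"series": [[[0,0,0],[12,5,-4],-1],[[0,0,0],[20,6,-4],-1],[[0,0,0],[18,0,0],-1],[[0,0,0],[0,0,0],-1]]}}

```text
clock: 3.65
eef_pos: [609.2, -284.2, 148.6]
tool_rot: [-1.572, 1.043, 2.306]
force: [-0.5, 0.4, 0.6]
width: 85.3
```

Run:
```python
from h import *
d=snap('wrist','w2.png'); b=load('top'); print(proj(b,[594,-272,110]))
g=np.array([589.4,-267.1,98]); delta(g+6*N,Rg(-1)); print(proj(d,g+14*N))
cv2.imwrite('pics/w2c.png',cv2.resize(d['img'][100:360,160:480,::-1],None,fx=2.3,fy=2.3,interpolation=2))
```

```text
[389.54843998 176.77068999]
turn deg [0.43 0.2  0.11] shift in tool now [52.   2.4  2.9] shift in target tool [52.   2.3  3. ]
[322.56302517 247.5614092 ]
```

View pics/w2c.png

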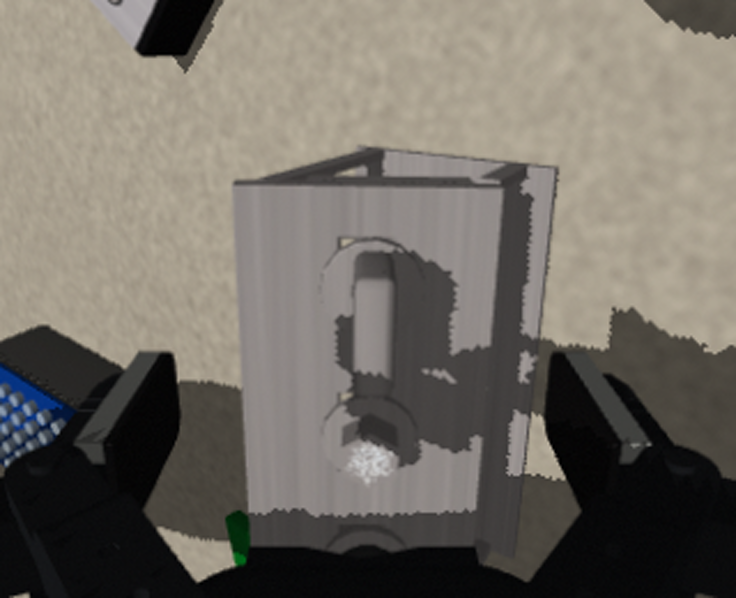

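>>> {"op": "jog_arm", "data": {"series": [[[0.4,0,0],[18,2,3],-1],[[0,0,0],[18,0,0],-1],[[0,0,0],[16,0,0],-1],[[0,0,0],[0,0,0],-1]]}}

```text
clock: 4.2
eef_pos: [590.3, -269.8, 102.2]
tool_rot: [-1.563, 1.044, 2.306]
force: [-0.6, 0.8, -1.0]
width: 85.5
```

Run:
```python
from h import *
g=np.array([589.4,-267.1,98]); delta(g+6*N,Rg(-1)); p,R,s=tool(); print(p,s['force'])
```

```text
turn deg [-0.05  0.22  0.19] shift in tool now [-1.  -0.2 -1.1] shift in target tool [-1.  -0.2 -1.1]
[ 590.31754775 -269.84910203  102.24542456] [-0.57791577  0.76731545 -0.95207896]
```

>>> {"op": "jog_arm", "data": {"series": [[[0,0,0],[0,0,0],1],[[0,0,0],[0,0,0],1],[[0,0,0],[0,0,0],1],[[0,0,0],[0,0,0],1],[[0,0,0],[0,0,0],1],[[0,0,0],[0,0,0],1]]}}

```text
clock: 4.95
eef_pos: [590.5, -271.0, 102.8]
tool_rot: [-1.563, 1.045, 2.306]
force: [-0.2, -0.2, 2.5]
width: 11.4
```

>>> {"op": "jog_arm", "data": {"series": [[[0,0,0],[-8,0,0],1],[[0,0,0],[-15,0,0],1],[[0,0,0],[-20,0,0],1],[[0,0,0],[-25,0,0],1],[[0,0,0],[-25,0,0],1],[[0,0,0],[0,0,0],1]]}}

```text
clock: 5.7
eef_pos: [622.6, -307.3, 184.8]
tool_rot: [-1.564, 1.05, 2.305]
force: [-0.1, 0.0, -1.4]
width: 11.4
```

Run:
```python
from h import *
p,R,s=tool(); print(p,s['qpos'].round(2),s['width'],s['force'])
th=np.radians(1.6); x=np.array([0,0,-1.]); y=np.array([np.cos(th),np.sin(th),0]); T=np.stack([x,y,np.cross(x,y)],1)
np.save('T.npy',T)
delta(np.array([577.3,-20,140.]),T)
```

```text
[ 622.58878129 -307.31721459  184.78153703] [ 0.33  1.11  0.51  0.88 -0.53  1.76 -0.1 ] 11.444112097373107 [-0.06999583  0.02455822 -1.35838941]
turn deg [-48.77 -12.79  27.99] shift in tool now [ 160.  -190.2 -157.6] shift in target tool [  44.8  -37.2 -288.5]
```

>>> {"op": "jog_arm", "data": {"series": [[[0,0,0],[-26,-15,0],1],[[-7,-1.8,4],[0,0,0],1],[[-7,-1.8,4],[0,0,0],1],[[-7,-1.8,4],[0,0,0],1],[[-7,-1.8,4],[0,0,0],1],[[-7,-1.8,4],[0,0,0],1],[[-7,-1.8,4],[0,0,0],1],[[-6.8,-2,4],[0,0,0],1]]}}

```text
clock: 6.7
eef_pos: [621.1, -304.3, 212.1]
tool_rot: [-2.721, 1.567, 2.024]
force: [0.1, -0.1, -3.1]
width: 10.8
```

Run:
```python
from h import *
p,R,s=tool(); print(p,s['qpos'].round(2),s['width'],s['force'])
delta(np.array([577.3,-20,145.]),np.load('T.npy'))
```

```text
[ 621.10639983 -304.25832739  212.08821139] [ 0.2   0.77  0.4   1.44 -0.33  1.01  0.71] 10.795344548331745 [ 0.13297642 -0.10515131 -3.12208948]
turn deg [ 0.27 -0.19  0.09] shift in tool now [  68.1  -34.4 -285.3] shift in target tool [  67.1  -35.9 -285.4]
```

>>> {"op": "jog_arm", "data": {"series": [[[0,0,0],[0,-6,-40],1],[[0,0,0],[0,-6,-50],1],[[0,0,0],[10,-6,-50],1],[[0,0,0],[12,-6,-50],1],[[0,0,0],[15,-6,-50],1],[[0,0,0],[12,-6,-45],1],[[0,0,0],[0,0,0],1],[[0,0,0],[0,0,0],1]]}}

```text
clock: 7.7
eef_pos: [577.3, -21.7, 164.7]
tool_rot: [-2.349, 1.567, 2.391]
force: [0.1, 0.2, -0.6]
width: 11.0
```

Run:
```python
from h import *
p,R,s=tool(); print(p,s['qpos'].round(2),s['width'],s['force'])
delta(np.array([577.3,-20,145.]),np.load('T.npy'))
d=snap('wrist'); b=snap('top')
ca=cv2.resize(d['img'][80:330,120:520],(800,500)); cv2.imwrite('pics/w3.png',ca[:,:,::-1])
for k in (-34,-66): print(proj(d,p+R[:,0]*(6-k)), end=' ')
for y in (-60,0,60,68.6): print(y,[proj(d,[x-.028*y,y,30]).round(0) for x in (567,576,585)])
```

```text
[577.29750261 -21.68266641 164.74714869] [-0.26  0.68  0.4   1.82 -0.38  0.73  0.37] 11.003485164082523 [ 0.06532852  0.2280446  -0.58444057]
turn deg [ 0.01 -0.15  0.16] shift in tool now [19.8  0.1 -1.6] shift in target tool [19.7  0.  -1.7]
[316.59693399 244.68457365] [316.70177425 225.83621653] -60 [array([308., 238.]), array([317., 239.]), array([325., 239.])]
0 [array([307., 179.]), array([316., 180.]), array([326., 180.])]
60 [array([306., 112.]), array([316., 112.]), array([327., 113.])]
68.6 [array([306., 102.]), array([316., 102.]), array([327., 102.])]
```

View pics/w3.png

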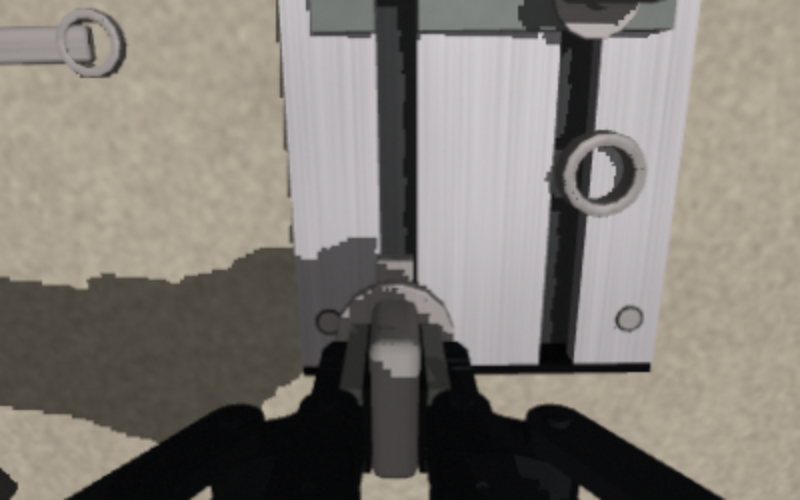

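>>> {"op": "jog_arm", "data": {"series": [[[0,0,0],[20,0.8,0],1],[[0,0,0],[20,0,0],1],[[0,0,0],[12,0,0],1],[[0,0,0],[0,0,0],1]]}}

```text
clock: 8.3
eef_pos: [578.1, -22.0, 112.4]
tool_rot: [-2.366, 1.566, 2.372]
force: [-0.7, -0.2, -1.1]
width: 11.0
```

Run:
```python
from h import *
p,R,s=tool(); print(p,s['force'])
delta(np.array([578.2,-22,112.]),np.load('T.npy'))
d=snap('wrist')
cv2.imwrite('pics/w4.png',cv2.resize(d['img'][60:300,200:440,::-1],(600,600),interpolation=2))
for k in (-34,-66): print(proj(d,p+R[:,0]*(6-k)), end=' ')
for y in (0,20,60): print(y,[proj(d,[x-.028*y,y,30]).round(1) for x in (568.6,577.6,586.6)])
```

```text
[578.09713311 -21.9924764  112.40419173] [-0.6618408  -0.1584185  -1.07208664]
turn deg [-0.09 -0.19  0.18] shift in tool now [0.4 0.1 0. ] shift in target tool [0.4 0.1 0. ]
[316.64989266 244.61125467] [316.7504858  225.76802559] 0 [array([305.3, 193.5]), array([317.2, 193.8]), array([329.2, 194.1])]
20 [array([304.9, 167.1]), array([317.2, 167.4]), array([329.5, 167.8])]
60 [array([304.2, 109.8]), array([317.1, 110.1]), array([330.1, 110.5])]
```

View pics/w4.png

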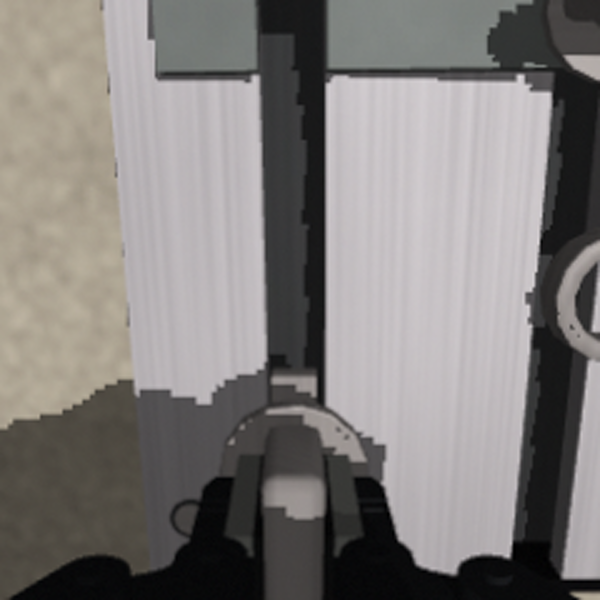

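>>> {"op": "jog_arm", "data": {"series": [[[0,0,0],[8,0.5,0],1],[[0,0,0],[8,0,0],1],[[0,0,0],[8,0,0],1],[[0,0,0],[6,0,0],1],[[0,0,0],[0,0,0],1]]}}

```text
clock: 8.98
eef_pos: [578.6, -21.0, 82.3]
tool_rot: [-2.445, 1.566, 2.295]
force: [-1.2, 0.6, -2.4]
width: 11.0
```

Run:
```python
from h import *
d=load('wrist')
for u,v,z in ((304,90,40),(331,90,40),(305,90,30)): print(pz(d,u,v,z))
for vv in (64,100,104,150,190,204):
  print(vv,d['img'][vv,298:338].mean(1).astype(int))
p,R,s=tool(); print(p,s['force'],s['torque'])
```

```text
[567.13604858  71.91256256  40.        ]
[584.59668951  72.3715298   40.        ]
[567.30819936  72.87969715  30.        ]
64 [120 119 119 114  87  48  28  24  23  23  24  24  24  25  26  23  25  24
  25  24  25  26  25  24  25  24  24  24  26  25  25  36  64 110 128 128
 128 129 129 129]
100 [191 193 195 195 192 170 108  60  58  56  56  57  57  59  59  58  58  57
  59  59  46  25  25  26  25  26  24  24  25  25  25  35 151 199 199 197
 191 190 193 196]
104 [190 193 194 194 191 169 108  62  58  55  56  55  58  58  59  59  57  57
  59  60  61  61  61  45  26  23  25  25  25  25  25  35 151 199 199 197
 193 191 194 196]
150 [189 189 190 191 195 193 177 126  61  59  57  56  56  57  58  58  58  56
  57  58  61  60  60  61  60  44  22  24  25  24  24  33 140 194 194 194
 189 187 189 192]
190 [186 189 190 189 190 193 191 175 124  61  57  56  54  54  55  55  55  54
  54  55  56  58  58  57  44  25  24  24  24  24  24  32 135 190 190 191
 187 186 188 192]
204 [183 185 188 188 188 189 190 176 127  54  24  23  22  23  23  22  40  54
  53  54  55  57  58  43  24  24  23  24  24  23  23  52 142 190 190 190
 187 187 189 191]
[578.57419865 -20.98551369  82.32468087] [-1.16428282  0.60016216 -2.39421297] [-0.04155186  0.02242625 -0.0219258 ]
```

>>> {"op": "jog_arm", "data": {"series": [[[0,0,0],[2,0,0],1],[[0,0,0],[0,0,0],1],[[0,0,0],[0,0,-10],1],[[0,0,0],[0,0,-18],1],[[0,0,0],[0,-0.5,-18],1],[[0,0,0],[0,0,-18],1],[[0,0,0],[0,-0.5,-16],1],[[0,0,0],[0,0,0],1]]}}

```text
clock: 9.98
eef_pos: [575.5, 61.4, 81.1]
tool_rot: [-2.702, 1.566, 2.042]
force: [0.2, -0.7, -1.5]
width: 11.3
```

Run:
```python
from h import *
p,R,s=tool(); print(p,s['force'],s['torque'],s['qpos'].round(2),s['width']); delta(np.array([575.5,85,80.5]),np.load('T.npy'))
```

```text
[575.5437614   61.38170498  81.11468836] [ 0.15376221 -0.68808723 -1.52518628] [-0.05186552  0.01450691 -0.00629264] [-0.36  0.8   0.34  1.86 -0.47  0.56  0.31] 11.286333523681598
turn deg [ 0.18 -0.26  0.12] shift in tool now [  0.7   0.7 -23.6] shift in target tool [  0.6   0.6 -23.6]
```

>>> {"op": "jog_arm", "data": {"series": [[[0,0,0],[0,0,-8],1],[[0,0,0],[0,0,-8],1],[[0,0,0],[0,0,-4],1],[[0,0,0],[0,0,0],1]]}}

```text
clock: 10.48
eef_pos: [575.2, 79.2, 81.3]
tool_rot: [-2.673, 1.567, 2.068]
force: [0.1, 0.6, -1.4]
width: 11.2
```

>>> {"op": "jog_arm", "data": {"series": [[[0,0,0],[0,0,-2],1],[[0,0,0],[0,0,0],1]]}}

```text
clock: 10.72
eef_pos: [575.2, 80.8, 81.3]
tool_rot: [-2.661, 1.567, 2.079]
force: [-0.2, 0.3, -2.0]
width: 11.3
```

>>> {"op": "jog_arm", "data": {"series": [[[0,0,0],[0,0,-2],1],[[0,0,0],[0,0,0],1]]}}

```text
clock: 10.98
eef_pos: [575.1, 83.1, 81.3]
tool_rot: [-2.68, 1.567, 2.06]
force: [0.1, 0.3, -1.9]
width: 11.4
```

>>> {"op": "jog_arm", "data": {"series": [[[0,0,0],[0,0,-2],1],[[0,0,0],[0,0,0],1]]}}

```text
clock: 11.22
eef_pos: [575.1, 85.2, 81.3]
tool_rot: [-2.681, 1.567, 2.059]
force: [-0.6, 0.7, -0.9]
width: 10.9
```

>>> {"op": "jog_arm", "data": {"series": [[[0,0,0],[0,0,-1.5],1],[[0,0,0],[0,0,0],1]]}}

```text
clock: 11.48
eef_pos: [575.0, 86.0, 81.4]
tool_rot: [-2.589, 1.567, 2.151]
force: [0.3, -1.3, -2.0]
width: 11.4
```

>>> {"op": "jog_arm", "data": {"series": [[[0,0,0],[0,0,-1.5],1],[[0,0,0],[0,0,0],1]]}}

```text
clock: 11.72
eef_pos: [575.1, 86.3, 81.4]
tool_rot: [-2.33, 1.569, 2.409]
force: [-0.5, -5.1, -1.1]
width: 11.7
```

Run:
```python
from h import *
p,R,s=tool(); print(p,s['force'],s['torque'],s['qpos'].round(2),s['width'])
d=snap('wrist')
cv2.imwrite('pics/w5.png',cv2.resize(d['img'][150:350,220:420,::-1],(600,600),interpolation=2))
print([proj(d,p+R[:,0]*(6-k)+R[:,2]*z) for k in (14,) for z in(0,-19,19)], proj(d,[565,72,40]))
```

```text
[575.061596    86.3004578   81.39040443] [-0.49307937 -5.09267755 -1.09098384] [-1.3113073   0.05004852  0.03002292] [-0.41  0.8   0.35  1.85 -0.47  0.57  0.27] 11.686765400573588
[array([316.44367868, 289.53857845]), array([316.42619266, 252.89915023]), array([316.46023059, 322.82159862])] [300.77816741 263.32396438]
```

View pics/w5.png

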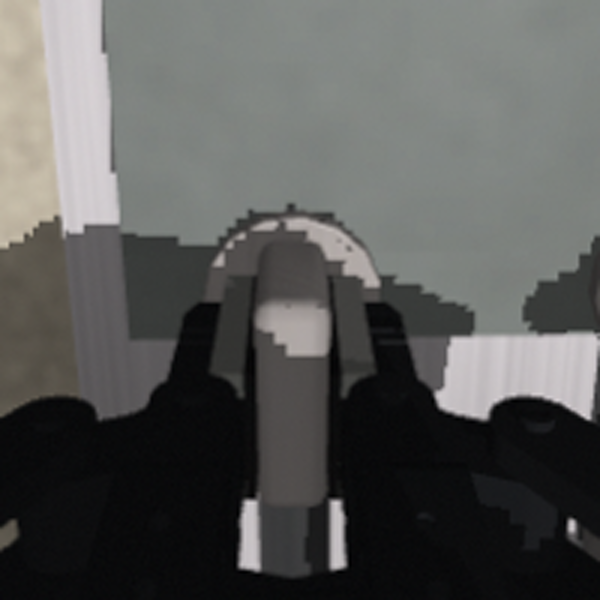

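>>> {"op": "jog_arm", "data": {"series": [[[0,0,0],[0,0,0.5],1],[[10,0,0],[0,0,0],1],[[10,0,0],[0,0,0],1],[[10,0,0],[0,0,0],1],[[0,0,0],[0,0,0],1]]}}

```text
clock: 12.4
eef_pos: [573.7, 86.3, 80.9]
tool_rot: [-1.413, 1.566, 2.802]
force: [-2.7, -5.5, -1.5]
width: 10.9
```

>>> {"op": "jog_arm", "data": {"series": [[[10,0,0],[0,0,0],1],[[10,0,0],[0,0,0],1],[[10,0,0],[0,0,0],1],[[10,0,0],[0,0,0],1],[[10,0,0],[0,0,0],1],[[10,0,0],[0,0,0],1],[[0,0,0],[0,0,0],1]]}}

```text
clock: 13.28
eef_pos: [574.0, 87.0, 80.7]
tool_rot: [-0.478, 1.567, 2.691]
force: [-2.6, -5.0, -2.4]
width: 11.0
```

Run:
```python
from h import *
p,R,s=tool(); print(p,R.round(3),s['force'],s['torque'],s['qpos'].round(2),s['width'])
d=snap('wrist')
cv2.imwrite('pics/w6.png',cv2.resize(d['img'][100:400,170:470,::-1],(600,600),interpolation=2))
```

```text
[574.01053731  86.96714481  80.70895135] [[-0.004  0.028 -1.   ]
 [ 0.002 -1.    -0.028]
 [-1.    -0.002  0.004]] [-2.57433903 -5.04439316 -2.4370566 ] [-1.16887898  0.46587872  0.0744799 ] [-0.64  0.92  0.75  1.86 -0.92  0.76 -0.9 ] 10.976607285329623
```

View pics/w6.png

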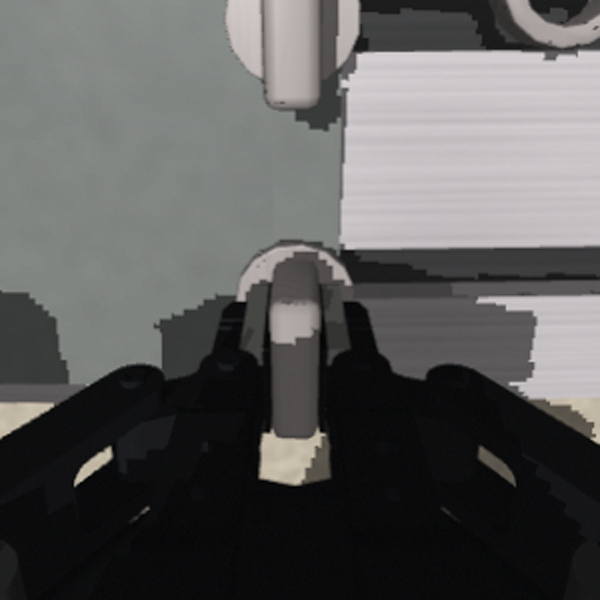

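>>> {"op": "jog_arm", "data": {"series": [[[0,0,0],[0,0.8,0.5],1],[[0,0,0],[1,0,0],1],[[0,0,0],[1,0,0],1],[[0,0,0],[0,0,0],1]]}}

```text
clock: 13.82
eef_pos: [575.1, 86.8, 79.6]
tool_rot: [-1.409, 1.567, 1.761]
force: [-0.4, -2.6, -1.5]
width: 11.4
```

>>> {"op": "jog_arm", "data": {"series": [[[0,0,0],[1,0.5,0],1],[[0,0,0],[0,0,0],1]]}}

```text
clock: 14.08
eef_pos: [575.2, 86.7, 79.0]
tool_rot: [-1.481, 1.566, 1.689]
force: [-0.3, -1.5, 3.5]
width: 10.9
```

Light floor contact (Fz +3.5 N). Release slowly, then rise.

>>> {"op": "jog_arm", "data": {"series": [[[0,0,0],[0,0,0],0.6],[[0,0,0],[0,0,0],0.3],[[0,0,0],[0,0,0],0.3],[[0,0,0],[0,0,0],0.3]]}}

```text
clock: 14.58
eef_pos: [574.5, 86.3, 78.2]
tool_rot: [-1.076, 1.567, 2.093]
force: [-0.2, 0.4, 0.3]
width: 29.8
```

>>> {"op": "jog_arm", "data": {"series": [[[0,0,0],[-5,0,0],0.3],[[0,0,0],[-15,0,0],0.3],[[0,0,0],[-30,0,0],0.3],[[0,0,0],[-40,0,0],0.3],[[0,0,0],[-30,0,0],0.3],[[0,0,0],[0,0,0],0.3]]}}

```text
clock: 15.32
eef_pos: [576.4, 85.3, 201.6]
tool_rot: [-2.333, 1.565, 0.836]
force: [-0.2, 0.4, -0.3]
width: 30.0
```

Run:
```python
from h import *
p,R,s=tool(); print(p,s['force'],s['width'])
d=snap('wrist'); b=snap('top'); a=snap('scene')
w=cv2.resize(d['img'][100:300,220:420],(400,400),interpolation=2); t=cv2.resize(a['img'][180:240,340:420],(400,300),interpolation=2)
cv2.imwrite('pics/w7.png',np.hstack([w,np.vstack([t,np.zeros((100,400,3),np.uint8)])])[:,:,::-1])
th=np.radians(1.8)
for g in ([575.2,86.7,72],): print([proj(d,np.array(g)+[19*s*np.cos(th),19*s*np.sin(th),14]).round(1) for s in(-1,0,1)], proj(d,np.array(g)+[0,0,-25]))
```

```text
[576.35534156  85.27893216 201.60511162] [-0.23001297  0.36166698 -0.27597022] 30.032091110811397
[array([316.3, 228.9]), array([316.2, 209.2]), array([316.1, 188.5])] [316.41027694 197.42977395]
```

View pics/w7.png

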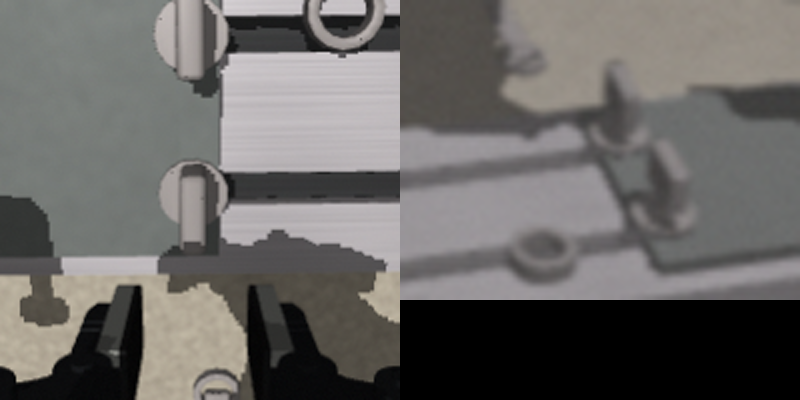

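```bash
python3 -c "
from cell import *
print(finish_job())"
```

```text
the job is handed in; nothing more can be done
None
```

The stud is standing in the empty fork with its bar across the slot, and I handed the job in at about 15.5 s of the 50 s allowed. No verdict is reported.

- **What I did:** I gripped the flat-bar stud in the rack and drew it out along its leaning axis. I stood it upright and lowered its head into the open stretch about 105 mm from the fork. I then slid it along until the bottom of the fork pushed back with about 5 N. Finally I turned it a quarter turn, set it on the slot floor with light contact, opened the jaws and rose clear.
- **Last checks:** In the final pictures the stud looks upright and its bar is parallel to the neighbouring stud's. Its flange is level with that stud's along the slot to within about 1 mm. The robot is well clear and the force reading is near zero.
- **What disagreed:**
  - The top camera's first estimate of the stud was about 13 mm off the wrist camera's; I used the wrist camera, and the grasp confirmed it.
  - The top camera placed the fork about 3.5 mm short of where the wrist camera and the contact found it.
  - One fit of the rack face from the wrist camera's depth was clearly wrong, so I dropped it.
- **Not checked:** I did not measure the other loose things afterwards. The arm stayed clear of them and I felt no unexpected contact.

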